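# Log a sample bottle onto the roller mixer

## Task

Log the sample onto the roller mixer: take the small white sample bottle that stands on the bench and lay it, without dropping it, on its side in a free groove between two rollers, then draw the handheld code scanner out of its charging stand, turn it so that its window looks straight down, and hold it steady with the window about 10 cm above the label of the lying bottle. Finish while still holding the scanner up there, touching nothing else with it; leave the slim tube on the mixer and everything else on the bench where it is.

Things in the scene. Friction and masses are not known exactly. Their poses are not given: they have to be found in the camera images.
- bottle: the sample bottle: white plastic, 46 mm across, paper label with dark code rings, sloping shoulder from 86 to 98 mm, black screw cap 32 mm across, 120 mm tall in all, about 0.13 kg. Origin at the centre of its underside, z from foot to cap. Starts upright on the bench; straight side from 2 to 84 mm above the foot
- label (a point): middle of the bottle's label: on the bottle's axis, 42 mm above its foot. The code goes all the way round, so it does not matter which side lies up
- mixer: roller mixer, fixed: white housing 275 (x) x 215 (y) mm, 60 mm high, knob and switch on its -x face. Four black rubber rollers, 32 mm thick, 212 mm long, lie along its x axis, axes 85 mm up at y = -63, -21, 21, 63 mm, not turning. End plates at x = +-114 mm, 91 mm high. Grooves at y = -42, 0, 42 mm; the slim tube lies in the last. Origin on the bench, under its centre
- groove_a (a point): middle of the free groove at y = -42 mm of the mixer, at the height (118 mm) of the axis of a sample bottle lying there; axes as the mixer's: x along the groove, the bottle may lie either way round
- groove_b (a point): the same for the free middle groove, y = 0
- stand: charging stand of the scanner, black plastic, fixed to the bench: foot 125 x 95 x 18 mm, upright pocket with outer size 56 (x) x 50 (y) mm and rim 70 mm above the bench, inner size 42 x 36 mm, floor 25 mm above the bench (45 mm deep). Origin on the bench under the centre of the pocket; z up
- scanner: cordless handheld code scanner, grey, about 0.19 kg. Origin at the centre of the butt of its grip; z up the grip, x the way the window looks. Grip 36 (x) x 30 (y) mm, 114 mm tall; head at z 110 to 160 mm: 52 mm wide in y from x = -45 to 32 mm, then a black nose 62 mm wide to x = 54 mm. Starts upright in the stand's pocket with 3 mm play, looking away from the robot; comes free 45 mm up
- window (a point): middle of the scanner's window, x = 56 mm, z = 135 mm in the scanner's frame; its axes are the scanner's, x being the way the window looks
- tube: slim 15 ml sample tube with blue cap, 17 mm thick, 117 mm long, already lying on the mixer in the groove on the mixer's +y side; leave it there. Origin at its middle on its lowest side, x along it
- jar: squat wide white jar with black lid, 72 mm across, 71 mm tall, standing; origin under its centre; not to be disturbed
- reagent: amber glass reagent bottle, 72 mm across, 160 mm tall, standing; origin under its centre; not to be disturbed
- highlighter: flat felt pen, 118 x 23 x 14 mm, lying on the bench, x along it; origin under its middle; not to be disturbed
- tape: roll of parcel tape, flat on the bench, 84 mm across, 18 mm high; origin under its centre; not to be disturbed
- calculator: desk calculator, 150 x 88 x 16 mm, x along it; origin under its centre; not to be disturbed
There are look-alikes about, which are no part of the job. Leave any green or turquoise look-alike of the bottle alone.

How it is judged:
By the outcome, as a careful person would: the job done as asked, in the order asked, and still so for the second after the job is handed in, while the arm keeps its last pose, push and grip.
It also fails if it takes over 61 s, if anything falls off the work surface, if the arm or the gripper's body presses on something with over 40 N, if the wrist force passes 120 N, or if a joint passes its speed limit or range.

## Robot

A 6-joint arm with a two-finger parallel gripper is mounted at the origin on the work surface. World frame = base frame: x ahead of the robot, y to its left, z up, the work surface at z = 0. Lengths are in m, angles in rad, forces in N, time in s.
With the tool pointing down it reaches from about 0.375 to 0.925 m from the base axis. Payload 5.7 kg.
Tool frame: the origin (TCP) lies midway between the tips of the shut fingers; the grasp point (between the pads) lies 19 mm behind it; z points along the fingers, y is the line along which they close (so a half turn about z gives the same grasp; the last joint's range is limited). The gripper opens to 88 mm and grips with 3 to 60 N. Pads are 20 mm wide; open, the fingers measure 115 mm over their backs; the gripper's body (75 mm by 178 mm) begins 61 mm behind the grasp point.
Start: joints at [-1.236, 0.359, 1.51, -0, 1.272, -0.115], TCP at [0.261, -0.54, 0.223] pointing down, gripper open.
Joint ranges: [-2.97, 2.97], [-1.01, 2.36], [0.21, 2.38], [-0.96, 4.11], [0.2, 2.71], [-2.98, 2.98]. Speed limits (rad/s): [2.39, 2.39, 3.14, 3.14, 3.14, 3.14].

## Interface

Orientations are given as a unit quaternion [x, y, z, w].
In Python, from bench import move_ptp, servo_line, goto_joints, move_gripper, sleep, inverse_kinematics, capture, PlanningError, close_job, spot_in, silhouettes, current_clock, current_joint_pos, current_qvel, current_joint_torque, current_position, current_orientation, current_force, current_torque, current_finger_gap, current_grip_force gives the robot as it stands. Calls block until the motion is done:
- move_ptp(position, orientation): joint-space move of the TCP to a pose.
- servo_line(position, orientation=None, rate=0.15, contact_N=None): straight line of the TCP; orientation=None keeps the orientation; rate is the mean speed in m/s. With contact_N (N) it stops when the force on the tool has changed by that much, and returns True; else False.
- goto_joints(angles): joint-space move.
- move_gripper(opening): finger opening in m; the grip force is fixed at half the most; returns when the fingers have stopped.
- sleep(seconds).
- inverse_kinematics(position, orientation): joint angles nearest the present ones, or None.
- capture(name): name is "scene" or "top" or "wrist"; returns a dict with "image" (384x512x3 uint8, blue, green, red), "range_z" (384x512 float32, m along the optical axis (not along the pixel's ray), 0 where there is no reading), "intrinsics" (3x3 intrinsics, pixels), "R" (3x3) and "t" (3): a world point X has camera coordinates R X + t. Camera axes: x right, y down, z forward; pixel columns grow to the right and rows downward; lengths in m; the calibration is good to about 2 mm. A picture is of the moment at which its call begins.
A pose or a line that the arm cannot do raises PlanningError and nothing moves.
- close_job(): hands the job in; it is judged then, once.
Trained networks look in the newest picture that a camera, given by its name, has taken for a name from the list of things; names that differ only in an ending like _2 or _b are one class to them, and where a whole thing is asked for, a point or a joint stands for the part that bears it (a point fixed in the world has none). Each returns a list of dicts, best first, with "conf" (0 to 1); they miss things now and then, are a little off and sometimes report something else, mostly with a low value. They report only what shows in the picture. A call takes as long as a camera call. They do not tell look-alikes from the thing itself.
- spot_in(camera, query): "xy" ([column, row] in pixels, amid what is visible of it).
- silhouettes(camera, query): "region" (384x512 bool, what is visible of it) and "xy" ([column, row] in pixels, amid what is visible of it).
Readings, each from a call of its own:
- current_clock(): time.
- current_joint_pos(): joint angles.
- current_qvel(): joint speeds.
- current_joint_torque(): joint torques, N m.
- current_position(): TCP position.
- current_orientation(): TCP orientation.
- current_force(): force on the tool from outside, world axes, zero at the start.
- current_torque(): the same for the moment, N m.
- current_finger_gap(): finger opening in m.
- current_grip_force(): force on a finger pad.
Only numpy, scipy, OpenCV 4.12 (cv2) and the standard library are available. Lean on these libraries where they do the work, as an engineer would, in place of code of your own. Each camera call takes 0.05 s, during which the arm holds its last target. There are 200 camera calls.

## Working session

There is one attempt and no reset: what is moved stays moved. The work goes in short steps, each a Python script; the robot and the scene stay as the last script left them, time stands still between calls to the robot, and variables do not carry over. Pictures are saved under pics/ and viewed, at most 10 in all, crops included, and the job is handed in when it is done.

```bash
mkdir -p pics
cat > h.py <<'E'
import numpy as np, cv2
from bench import *
from scipy.spatial.transform import Rotation as Ro
def cloud(c):
    K=c["intrinsics"];z=c["range_z"];v,u=np.mgrid[:384,:512]
    P=np.stack([(u-K[0,2])/K[0,0]*z,(v-K[1,2])/K[1,1]*z,z],-1)
    P=(P-c["t"])@c["R"]; P[z<=0]=np.nan
    return P
def quat(zax,yax):
    z=np.array(zax,float);z/=np.linalg.norm(z);y=np.array(yax,float);y-=z*(y@z);y/=np.linalg.norm(y)
    return Ro.from_matrix(np.c_[np.cross(y,z),y,z]).as_quat()
E
python3 - <<'E'
from h import *
for n in ("scene","top"):
    c=capture(n);cv2.imwrite(f"pics/{n}0.png",c["image"]);P=cloud(c)
    print(n,"campos",-c["R"].T@c["t"], c["R"][2])
    for q in ("bottle","mixer","stand","scanner","tube","jar","reagent","highlighter","tape","calculator"):
        for s in silhouettes(n,q)[:4]:
            if s["conf"]<.2: continue
            p=P[s["region"]];p=p[~np.isnan(p[:,0])]
            if len(p)==0: print(q,s["conf"],s["xy"]);continue
            print(q,round(s["conf"],2),np.round(s["xy"]),"med",np.round(np.median(p,0),3),"lo",np.round(np.percentile(p,2,axis=0),3),"hi",np.round(np.percentile(p,98,axis=0),3))
E
```

```text
scene campos [ 1.20739477 -0.06041471  0.74714002] [-0.70199243  0.01622283 -0.71199961]
bottle 0.86 [238. 213.] med [ 0.625 -0.096  0.075] lo [ 0.601 -0.119  0.003] hi [ 0.634 -0.075  0.123]
bottle 0.71 [192. 196.] med [ 0.554 -0.211  0.072] lo [ 0.531 -0.232  0.005] hi [ 0.562 -0.193  0.123]
bottle 0.22 [404. 176.] med [0.538 0.305 0.106] lo [0.477 0.299 0.095] hi [0.576 0.318 0.11 ]
mixer 0.76 [380. 203.] med [0.606 0.244 0.081] lo [0.432 0.158 0.017] hi [0.684 0.37  0.103]
stand 0.56 [149. 195.] med [ 0.518 -0.333  0.02 ] lo [ 0.463 -0.405  0.004] hi [ 0.567 -0.281  0.072]
scanner 0.79 [139. 158.] med [ 0.51  -0.337  0.171] lo [ 0.341 -0.39   0.002] hi [ 0.552 -0.302  0.188]
tube 0.5 [402. 176.] med [0.53  0.305 0.105] lo [0.458 0.298 0.089] hi [0.576 0.319 0.109]
jar 0.77 [217. 278.] med [ 0.793 -0.132  0.071] lo [ 0.748 -0.164  0.01 ] hi [ 0.813 -0.101  0.074]
reagent 0.89 [158. 271.] med [ 0.785 -0.257  0.102] lo [ 0.753 -0.292  0.012] hi [ 0.801 -0.231  0.162]
highlighter 0.64 [198. 242.] med [ 0.661 -0.193  0.015] lo [ 0.605 -0.227  0.001] hi [ 0.707 -0.164  0.018]
tape 0.78
[... 1008 characters left out ...]
 211.] med [0.524 0.304 0.104] lo [0.468 0.297 0.094] hi [0.574 0.319 0.108]
jar 0.88 [301. 114.] med [ 0.772 -0.134  0.07 ] lo [ 0.744 -0.167  0.014] hi [ 0.808 -0.103  0.074]
reagent 0.96 [352. 119.] med [ 0.753 -0.257  0.109] lo [ 0.729 -0.296  0.009] hi [ 0.794 -0.234  0.161]
highlighter 0.64 [322. 163.] med [ 0.652 -0.199  0.013] lo [ 0.604 -0.226  0.008] hi [ 0.699 -0.173  0.017]
tape 0.88 [357. 262.] med [ 0.404 -0.264  0.016] lo [ 0.37  -0.295  0.003] hi [ 0.447 -0.215  0.02 ]
calculator 0.64 [285. 180.] med [ 0.605 -0.097  0.093] lo [ 0.587 -0.121 -0.   ] hi [ 0.63  -0.077  0.122]
calculator 0.57 [252. 139.] med [ 0.717 -0.017  0.014] lo [ 0.646 -0.062 -0.001] hi [0.791 0.03  0.018]
```

```bash
python3 -c "
import cv2,numpy as np
cv2.imwrite('pics/both.png',cv2.resize(np.vstack([cv2.imread('pics/scene0.png'),cv2.imread('pics/top0.png')]),(400,600)))"
```

```text
(no output)
```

View pics/scene0.png

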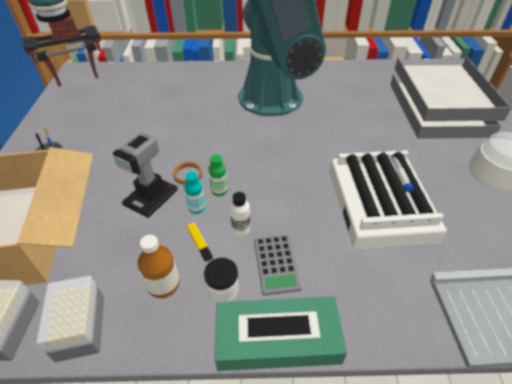

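View pics/top0.png

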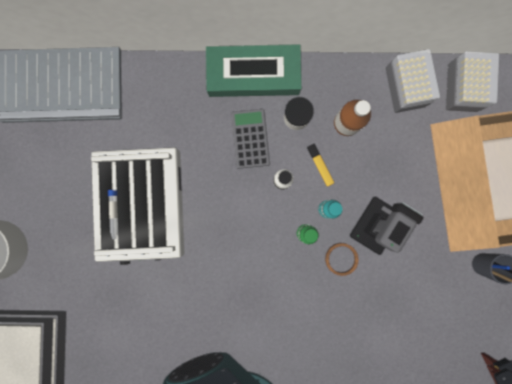

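The scene view shows the white bottle at (240,213), turquoise and green look-alikes at (195,192) and (218,177), the scanner at (138,158), and the mixer at (385,200) with the tube in its right groove (403,178). The top view shows the white bottle at (284,179), the scanner head at (402,230), and the mixer at (137,205) with the tube at (113,212), so the two grooves right of it are free.

Run:
```python
from h import *
def rect(p):
    r=cv2.minAreaRect((p[:,:2]*1000).astype(np.float32)); return np.round(r[0],1),np.round(r[1],1),round(r[2],1)
for n in ("top","scene"):
    c=capture(n);P=cloud(c).reshape(-1,3);P=P[~np.isnan(P[:,0])]
    def box(x0,x1,y0,y1,z0,z1): return P[(P[:,0]>x0)&(P[:,0]<x1)&(P[:,1]>y0)&(P[:,1]<y1)&(P[:,2]>z0)&(P[:,2]<z1)]
    s=box(.4,.6,-.43,-.26,.165,.2);print(n,"scanner",len(s),rect(s),np.median(s[:,2]))
    hull=cv2.convexHull((s[:,:2]*1000).astype(np.float32))[:,0]; print(np.round(cv2.approxPolyDP(hull[:,None],5,True)[:,0]).tolist())
    f=box(.4,.6,-.43,-.22,.010,.024);print("foot",rect(f),len(f))
    k=box(.57,.65,-.13,-.06,.112,.13);print("cap",k.mean(0),rect(k),len(k))
    b=box(.57,.65,-.13,-.06,.03,.085);ctr,r=cv2.minEnclosingCircle((b[:,:2]*1000).astype(np.float32));print("body",ctr,r)
    m=box(.37,.72,.1,.42,.052,.12);print("mixer",rect(m))
    h=box(.37,.72,.1,.42,.0525,.066);print("housing",rect(h),np.median(h[:,2]),len(h))
    ep=box(.37,.72,.1,.42,.084,.094)
    r=box(.45,.63,.1,.285,.097,.105)
    for y0 in (.17,.21,.25,.29,.33): 
        q=box(.45,.64,y0-.025,y0+.025,.094,.104); 
    hist=np.histogram(r[:,1],bins=np.arange(.15,.29,.005))[0]; print("roller y hist",hist.tolist())
    # roller ridges: for x slices, print y of local max z
    for xs in (.46,.5,.54,.58,.62):
        q=box(xs-.012,xs+.012,.14,.29,.05,.11); yb=np.arange(.15,.29,.004)
        print(xs,[int(1000*q[abs(q[:,1]-y)<.003][:,2].mean()) if (abs(q[:,1]-y)<.003).any() else 0 for y in yb])
```

```text
top scanner 1223 (array([ 497.3, -345.7]), array([ 62.2, 101.4]), 57.6) 0.18311184594197216
[[552.0, -351.0], [541.0, -337.0], [470.0, -301.0], [444.0, -340.0], [516.0, -394.0], [529.0, -390.0]]
foot (array([ 499.3, -301.1]), array([160.4, 198. ]), 89.8) 1090
cap [ 0.608984   -0.09932053  0.119115  ] (array([609.6, -99.1]), array([30.4, 28.1]), 1.3) 144
body (608.7514038085938, -99.04090118408203) 23.149930953979492
mixer (array([542.6, 265.1]), array([275.9, 216.1]), 3.5)
housing (array([542.5, 265.1]), array([275.9, 216.1]), 3.5) 0.05894660815749339 3451
roller y hist [0, 0, 0, 0, 0, 0, 0, 14, 66, 122, 149, 122, 57, 15, 0, 6, 41, 105, 154, 133, 85, 22, 0, 1, 23, 80, 140]
0.46 [51, 56, 57, 59, 59, 59, 58, 58, 72, 80, 97, 99, 100, 99, 98, 94, 88, 57, 73, 77, 88, 98, 99, 99, 98, 94, 93, 0, 61, 75, 79, 86, 99, 99, 99]
0.5 [0, 55, 56, 58, 58, 58, 59, 58, 63, 77, 84, 98, 99, 99, 99, 96, 94, 0, 59, 72, 81, 86, 99, 100, 99, 97, 95, 89, 0, 79, 79, 84, 98, 99, 99]
0.54 [0, 0, 56, 57, 58, 59, 58, 58, 58, 71, 80, 95, 98, 99, 98, 98, 94, 92, 0, 65, 75, 83, 92, 99, 99, 99, 96, 95, 0, 62, 73, 78,
[... 1010 characters left out ...]
1, 61, 72, 81, 83, 90, 101, 102, 101, 98, 96, 0, 0, 90, 89, 83, 91, 102, 102, 100, 97, 0, 0, 89, 91, 90, 84, 90, 102]
0.5 [0, 0, 56, 59, 61, 62, 61, 61, 61, 77, 81, 82, 92, 102, 102, 100, 98, 96, 0, 90, 88, 83, 85, 95, 102, 101, 99, 97, 0, 0, 89, 91, 87, 87, 101]
0.54 [0, 0, 54, 58, 61, 61, 62, 62, 61, 65, 79, 82, 89, 102, 102, 101, 99, 97, 0, 0, 90, 88, 83, 87, 102, 102, 100, 98, 97, 0, 87, 91, 91, 83, 87]
0.58 [0, 0, 0, 56, 59, 61, 61, 61, 61, 61, 73, 82, 84, 91, 101, 101, 100, 97, 96, 0, 88, 90, 88, 86, 96, 102, 102, 99, 97, 0, 0, 88, 91, 87, 85]
0.62 [0, 0, 0, 52, 55, 60, 61, 61, 61, 61, 61, 79, 85, 86, 98, 102, 102, 99, 98, 0, 0, 88, 89, 86, 89, 100, 102, 100, 99, 97, 0, 91, 90, 92, 88]
```

```bash
cat >> h.py <<'E'
up=np.array([0,0,1.]);dg=np.deg2rad
BOT=np.array([.611,-.0982,0]); MY=dg(3.4); MX=np.array([np.cos(MY),np.sin(MY),0])
MIX=np.array([.5437,.2662,0]); GA=MIX+np.array([np.sin(MY)*.042,-np.cos(MY)*.042,.118])
SC=np.array([.494,-.3415,.025]); SY=dg(-31.8)
H=.058;PB=.012
def bot_pick(a,t,s):
    h=np.array([np.cos(a),np.sin(a),0]);z=np.cos(t)*h-np.sin(t)*up
    y=s*np.cross(up,h); return z,quat(z,y)
def bot_end(b,t,s,a):
    z0,q0=bot_pick(a,t,s); R0=Ro.from_quat(q0).as_matrix()
    z=-np.sin(t)*b-np.cos(t)*up; sx=np.sign(up@R0[:,0]); x=b-(b@z)*z; x*=sx/np.linalg.norm(x)
    return z,quat(z,np.cross(z,x))
def sc_pose(O,X,Z,t,s,g=(.002,.130)):
    """TCP pose for a scanner at O with axes X, Z, grasp point g=(x,z)"""
    z=-np.cos(t)*Z+np.sin(t)*X; return O+g[0]*X+g[1]*Z+.019*z, quat(z,s*np.cross(Z,X))
E
python3 - <<'E'
from h import *
J0=np.array(current_joint_pos())
fmt=lambda j: None if j is None else np.round(j,2).tolist()
for t in (15,25):
  for a in (-20,-35,-50,-65):
    for s in (1,-1):
      z,q=bot_pick(dg(a),dg(t),s); p=BOT+H*up+PB*z
      J=[inverse_kinematics(p,q),inverse_kinematics(p-.12*z,q),inverse_kinematics(p+.2*up,q)]
      if any(j is None for j in J): continue
      for sb in (1,-1):
        b=sb*MX; ze,qe=bot_end(b,dg(t),s,dg(a)); c=GA+(H-.06)*b
        E=[inverse_kinematics(c+PB*ze+d*up,qe) for d in (0,.12)]
        print("BOT",t,a,s,sb,fmt(J[0]),fmt(J[2]),fmt(E[0]),E[1] is not None)
X=np.array([np.cos(SY),np.sin(SY),0])
for t in (20,35,45):
  for s in (1,-1):
    J=[inverse_kinematics(*(lambda p,q:(p+d*up,q))(*sc_pose(SC,X,up,dg(t),s))) for d in (0,.08,.15)]
    print("SC",t,s,[fmt(j) for j in J])
    for sb in (1,-1):
      lab=GA-sb*.018*MX; O=None
      for yaw in range(-180,180,30):
        Z=np.array([np.cos(dg(yaw)),np.sin(dg(yaw)),0]); Xd=-up   # scanner z dir
        O=lab+.106*up-.056*Xd-.135*Z
        j=inverse_kinematics(*sc_pose(O,Xd,Z,dg(t),s))
        if j is not None and sb==1: print("  end",sb,yaw,fmt(j))
E
```

```text
SC 20 1 [[-0.76, 0.32, 1.89, 0.13, 0.59, -1.87], [-0.76, 0.22, 1.8, 0.1, 0.79, -1.84], [-0.76, 0.14, 1.7, 0.09, 0.95, -1.82]]
  end 1 -180 [0.62, 0.34, 2.36, 3.93, 0.89, -1.9]
  end 1 -120 [-0.37, 0.39, 2.21, 1.51, 1.2, -0.99]
  end 1 -90 [-0.34, 0.54, 1.83, 1.09, 1.54, -0.85]
  end 1 -60 [-0.2, 0.7, 1.45, 0.85, 1.91, -0.84]
  end 1 -30 [-0.02, 0.85, 1.11, 0.63, 2.25, -0.95]
  end 1 0 [0.18, 0.95, 0.87, 0.28, 2.51, -1.28]
  end 1 30 [0.37, 0.98, 0.82, -0.26, 2.55, -1.84]
  end 1 60 [0.56, 0.91, 0.97, -0.65, 2.33, -2.24]
  end 1 90 [0.72, 0.78, 1.26, -0.87, 1.98, -2.38]
SC 20 -1 [[-0.76, 0.32, 1.89, 0.13, 0.59, 1.27], [-0.76, 0.22, 1.8, 0.1, 0.79, 1.31], [-0.76, 0.14, 1.7, 0.09, 0.95, 1.33]]
  end 1 -180 [0.62, 0.34, 2.36, 3.93, 0.89, 1.25]
  end 1 -120 [-0.37, 0.39, 2.21, 1.51, 1.2, 2.15]
  end 1 -90 [-0.34, 0.54, 1.83, 1.09, 1.54, 2.29]
  end 1 -60 [-0.2, 0.7, 1.45, 0.85, 1.91, 2.3]
  end 1 -30 [-0.02, 0.85, 1.11, 0.63, 2.25, 2.19]
  end 1 0 [0.18, 0.95, 0.87, 0.28, 2.51, 1.86]
  end 1 30 [0.37, 0.98, 0.82, -0.26, 2.55, 1.3]
  end 1 60 [0.56, 0.91, 0.97, -0.65, 2.33, 0.91]
  end 1 9
[... 1879 characters left out ...]
[0.7, 0.25, 1.87, -0.95, 0.95, -2.94]
SC 45 -1 [[-0.84, 0.35, 2.24, 2.39, 0.3, -1.04], [-0.84, 0.16, 2.16, 1.31, 0.21, 0.06], [-0.84, 0.04, 2.06, 0.64, 0.34, 0.75]]
  end 1 -150 [0.09, 0.05, 2.14, 0.97, 0.37, -2.82]
  end 1 -120 [-0.16, 0.16, 2.0, 0.98, 0.92, 2.91]
  end 1 -90 [-0.18, 0.33, 1.75, 0.8, 1.34, 2.65]
  end 1 -60 [-0.1, 0.5, 1.46, 0.62, 1.68, 2.43]
  end 1 -30 [0.04, 0.63, 1.21, 0.42, 1.97, 2.16]
  end 1 0 [0.19, 0.72, 1.04, 0.16, 2.15, 1.8]
  end 1 30 [0.35, 0.74, 1.0, -0.15, 2.17, 1.37]
  end 1 60 [0.51, 0.69, 1.11, -0.42, 2.02, 0.98]
  end 1 90 [0.63, 0.57, 1.32, -0.62, 1.74, 0.69]
  end 1 120 [0.71, 0.42, 1.6, -0.78, 1.38, 0.45]
  end 1 150 [0.7, 0.25, 1.87, -0.95, 0.95, 0.2]
```

Run:
```python
from h import *
fmt=lambda j: None if j is None else np.round(j,2).tolist()
for t in (20,25,30,35,40,45,50):
  for a in (-30,-50,-70,-90,-110,-130,-150):
    for s in (1,-1):
      z,q=bot_pick(dg(a),dg(t),s); p=BOT+H*up+PB*z
      J=[inverse_kinematics(p,q),inverse_kinematics(p-.12*z,q),inverse_kinematics(p+.2*up,q)]
      if s==1 and J[0] is None: print(t,a,"no pick")
      if any(j is None for j in J): continue
      for sb in (1,-1):
        b=sb*MX; ze,qe=bot_end(b,dg(t),s,dg(a)); c=GA+(H-.06)*b
        E=[inverse_kinematics(c+PB*ze+d*up,qe) for d in (0,.12)]
        if any(j is None for j in E): continue
        print("BOT",t,a,s,sb,fmt(J[0]),fmt(J[2]),fmt(E[0]))
```

```text
20 -50 no pick
20 -70 no pick
20 -90 no pick
BOT 20 -130 1 1 [0.12, 1.14, 1.04, -0.77, 1.95, 0.92] [0.12, 0.91, 1.02, -0.85, 2.12, 0.72] [0.24, 0.64, 1.38, 0.06, 1.46, -1.41]
BOT 20 -130 1 -1 [0.12, 1.14, 1.04, -0.77, 1.95, 0.92] [0.12, 0.91, 1.02, -0.85, 2.12, 0.72] [0.33, 0.37, 1.93, -0.19, 0.52, 1.99]
BOT 20 -130 -1 1 [0.12, 1.14, 1.04, -0.77, 1.95, -2.22] [0.12, 0.91, 1.02, -0.85, 2.12, -2.42] [0.24, 0.64, 1.38, 0.06, 1.46, 1.73]
BOT 20 -130 -1 -1 [0.12, 1.14, 1.04, -0.77, 1.95, -2.22] [0.12, 0.91, 1.02, -0.85, 2.12, -2.42] [0.33, 0.37, 1.93, -0.19, 0.52, -1.15]
BOT 20 -150 1 1 [0.01, 1.22, 0.81, -0.61, 2.19, 1.0] [0.01, 1.01, 0.8, -0.73, 2.37, 0.81] [0.24, 0.64, 1.38, 0.06, 1.46, -1.41]
BOT 20 -150 1 -1 [0.01, 1.22, 0.81, -0.61, 2.19, 1.0] [0.01, 1.01, 0.8, -0.73, 2.37, 0.81] [0.33, 0.37, 1.93, -0.19, 0.52, 1.99]
BOT 20 -150 -1 1 [0.01, 1.22, 0.81, -0.61, 2.19, -2.14] [0.01, 1.01, 0.8, -0.73, 2.37, -2.33] [0.24, 0.64, 1.38, 0.06, 1.46, 1.73]
BOT 20 -150 -1 -1 [0.01, 1.22, 0.81, -0.61, 2.19, -2.14] [0.01, 1.01, 0.8, -0.73, 2.37, -2.33] [0.33, 0.37, 1.93, -0.19, 0.52, -1.15]
25 -5
[... 6524 characters left out ...]
3, -0.62, 1.58, 0.53] [0.2, 0.95, 1.0, 0.12, 2.05, -1.42]
BOT 50 -110 -1 1 [0.08, 0.78, 1.46, -0.65, 1.3, -2.4] [0.08, 0.56, 1.33, -0.62, 1.58, -2.61] [0.2, 0.95, 1.0, 0.12, 2.05, 1.72]
BOT 50 -130 1 1 [0.02, 0.85, 1.29, -0.51, 1.51, 0.88] [0.02, 0.65, 1.16, -0.52, 1.8, 0.72] [0.2, 0.95, 1.0, 0.12, 2.05, -1.42]
BOT 50 -130 -1 1 [0.02, 0.85, 1.29, -0.51, 1.51, -2.26] [0.02, 0.65, 1.16, -0.52, 1.8, -2.42] [0.2, 0.95, 1.0, 0.12, 2.05, 1.72]
BOT 50 -150 1 1 [-0.06, 0.91, 1.14, -0.36, 1.69, 1.06] [-0.06, 0.72, 1.01, -0.4, 1.98, 0.94] [0.2, 0.95, 1.0, 0.12, 2.05, -1.42]
BOT 50 -150 -1 1 [-0.06, 0.91, 1.14, -0.36, 1.69, -2.08] [-0.06, 0.72, 1.01, -0.4, 1.98, -2.2] [0.2, 0.95, 1.0, 0.12, 2.05, 1.72]
```

Run:
```python
from h import *
PB=.0108;t=dg(25);a=dg(-115);s=1
z,q=bot_pick(a,t,s);p=BOT+H*up+PB*z
ze,qe=bot_end(MX,t,s,a);e=GA+(H-.06)*MX+PB*ze
print("t0",current_clock())
p0=np.array(current_position()); servo_line(p0+[0,0,.15],rate=.3)
move_ptp(p-.12*z+.2*up,q); servo_line(p-.12*z,rate=.3)
print(current_clock(),np.round(current_force(),1))
print("hit",servo_line(p,rate=.12,contact_N=8), current_clock())
move_gripper(.03); print("gap",current_finger_gap(),current_grip_force(),current_clock())
if .04<current_finger_gap()<.05:
    servo_line(p+.23*up,rate=.25); print(current_finger_gap(),current_force())
    move_ptp(e+.15*up,qe); print(current_clock(),current_position(),e,current_finger_gap())
c=capture("scene");cv2.imwrite("pics/s1.png",c["image"][100:330,180:480]);
```

```text
t0 1.2
5.0917 [-0.7 -0.3 -0.1]
hit False 6.2417
gap 0.045625591224303645 29.860255122184753 6.975
0.04550620134195415 [-0.01919097 -0.1733032  -1.8186661 ]
9.8167 [0.53944452 0.22342134 0.25747306] [0.53963814 0.22388462 0.10821188] 0.045760784997674546
```

View pics/s1.png

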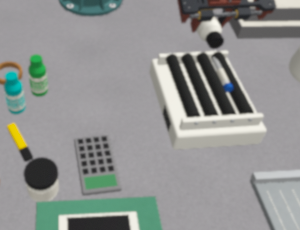

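The crop shows the bottle held over the mixer with the cap towards the camera, at crop (213,38). I'll check that it is level, then lower it.

Run:
```python
from h import *
PB=.0108;t=dg(25);a=dg(-115);s=1
ze,qe=bot_end(MX,t,s,a);e=GA+(H-.06)*MX+PB*ze
q0=current_orientation();ctr=np.array(current_position())-PB*ze
c=capture("scene");P=cloud(c)
for b in silhouettes("scene","bottle"):
    p=P[b["region"]];p=p[~np.isnan(p[:,0])];p=p[p[:,2]>.2]
    if len(p)>20:
        v=(p-ctr)@MX; print(b["conf"],len(p),ctr)
        for lo,hi in ((.0,.02),(.02,.04),(.042,.058),(.058,.07)):
            k=p[(v>lo)&(v<hi)]
            if len(k)>3: print(lo,len(k),"z",np.round(np.percentile(k[:,2],[3,50,97]),3),"y",np.round(np.percentile(k[:,1],[3,97]),3))
servo_line(e+.012*up,rate=.15); print(current_position(),e,current_force())
print("hit",servo_line(e-.004*up,rate=.02,contact_N=3),np.array(current_position())-e,current_force(),current_clock())
```

```text
[0.54029272 0.22406125 0.12106453] [0.53963814 0.22388462 0.10821188] [ 0.11698418 -0.40563489 -2.35352296]
hit True [3.23718622e-05 1.81135800e-04 1.48996525e-03] [1.42133909 0.85638191 4.78031036] 11.6
```

Run:
```python
from h import *
t=dg(25)
ze=-np.sin(t)*MX-np.cos(t)*up
c=capture("scene");cv2.imwrite("pics/s2a.png",cv2.resize(c["image"][120:250,310:460],None,fx=2.5,fy=2.5))
move_gripper(.064); print(current_finger_gap(),current_force(),current_clock())
p=np.array(current_position()); servo_line(p-.13*ze,rate=.2)
move_ptp(p-.13*ze+np.array([0,-.1,.1]),current_orientation())
for n in ("scene","top"):
    c=capture(n);P=cloud(c).reshape(-1,3);P=P[~np.isnan(P[:,0])]
    k=P[(abs((P-GA)@np.array([-np.sin(MY),np.cos(MY),0]))<.03)&(abs(P[:,0]-GA[0])<.1)&(P[:,2]>.105)&(P[:,2]<.16)]
    v=(k-GA)@MX
    print(n,len(k),"along",np.percentile(v,[1,99]))
    for lo in np.arange(-.07,.07,.02):
        w=k[(v>lo)&(v<lo+.02)]
        if len(w)>3: print(round(lo,2),len(w),"zmax",np.percentile(w[:,2],97).round(4),"ymed",np.median(w[:,1]).round(4))
    for b in silhouettes(n,"bottle"): print(b["conf"],b["xy"])
    cv2.imwrite(f"pics/s2{n}.png",c["image"])
print(current_clock())
a=cv2.imread("pics/s2scene.png")[110:250,310:460];b=cv2.imread("pics/s2top.png")[135:275,80:230];d=cv2.imread("pics/s2a.png")
cv2.imwrite("pics/s2.png",np.hstack([cv2.resize(a,None,fx=2.5,fy=2.5),cv2.resize(b,None,fx=2.5,fy=2.5)]))
```

```text
0.06403265497821167 [-0.1038105   0.25890579  0.25126845] 12.1583
scene 808 along [-0.05673512  0.06179293]
-0.07 45 zmax 0.1423 ymed 0.2131
-0.05 101 zmax 0.143 ymed 0.2141
-0.03 116 zmax 0.1437 ymed 0.2146
-0.01 129 zmax 0.1431 ymed 0.2156
0.01 150 zmax 0.143 ymed 0.2173
0.03 126 zmax 0.1392 ymed 0.2218
0.05 141 zmax 0.1354 ymed 0.2279
0.88 [217.7, 172.9]
0.84 [191.6, 195.9]
0.75 [372.2, 174.7]
top 70 along [-0.05898221 -0.0330961 ]
-0.07 22 zmax 0.1349 ymed 0.2018
-0.05 48 zmax 0.1359 ymed 0.2026
0.84 [308.0, 230.7]
0.56 [333.0, 207.6]
0.45 [153.3, 218.1]
13.7833
```

View pics/s2.png

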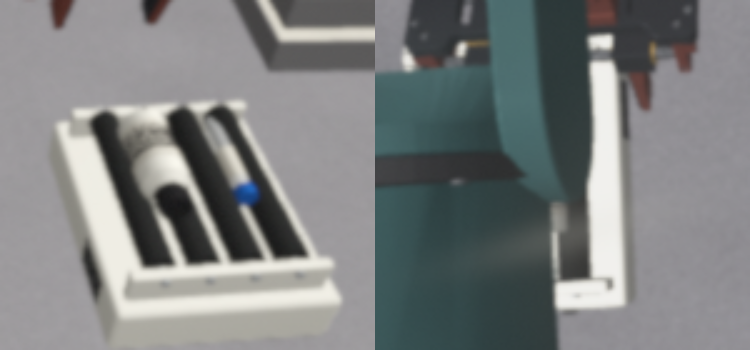

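The left half shows the bottle lying level in groove_a, body at (155,160) and cap at (177,200), with the tube undisturbed at (235,165). The right half is blocked by the arm. Next is the scanner.

Run:
```python
from h import *
t=dg(25);s=1
X=np.array([np.cos(SY),np.sin(SY),0])
p,q=sc_pose(SC,X,up,t,s); z=Ro.from_quat(q).as_matrix()[:,2]
print([inverse_kinematics(x,q) is not None for x in (p,p-.12*z,p+.1*up,p+.2*up)])
move_gripper(.088)
move_ptp(p-.12*z,q); print(current_clock(),current_position())
c=capture("scene");cv2.imwrite("pics/s3.png",cv2.resize(c["image"][80:260,80:280],None,fx=3,fy=3))
print("hit",servo_line(p,rate=.12,contact_N=6),current_clock(),current_force())
move_gripper(.04);print("gap",current_finger_gap(),current_grip_force(),current_force(),current_clock())
c=capture("wrist");cv2.imwrite("pics/w3.png",c["image"])
```

```text
[True, True, True, True]
16.0917 [ 0.46021205 -0.3201106   0.24693163]
hit False 17.2917 [-0.26527799 -0.22335852  0.31075231]
gap 0.0522244931983918 29.971555173397064 [-0.66312674 -0.2552498   1.34239347] 17.9333
```

View pics/w3.png

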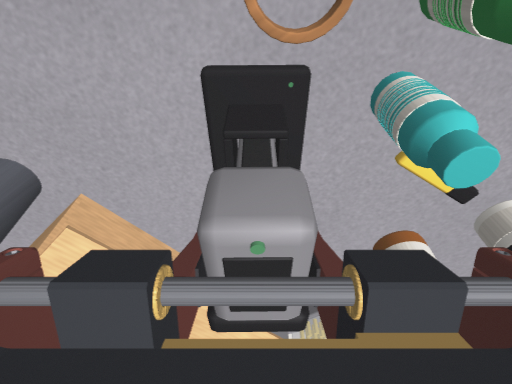

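The wrist view shows the scanner head centred between the pads at (258,250), with the stand foot behind it at (257,115). I'll lift it and carry it over.

```bash
cat >> h.py <<'E'
LAB=GA-.018*MX
def sc_end(yaw,d,t=dg(25),s=1,off=0):
    Z=np.array([np.cos(dg(yaw)),np.sin(dg(yaw)),0])
    return sc_pose(LAB+off+d*up+.056*up-.135*Z,-up,Z,t,s)
E
python3 - <<'E'
from h import *
for yaw in (-90,-75,-60): 
    J=[inverse_kinematics(*sc_end(yaw,d)) for d in (.106,.2)]; print(yaw,[None if j is None else np.round(j,2) for j in J])
p=np.array(current_position())
servo_line(p+.06*up,rate=.08); print(current_finger_gap(),current_force(),current_clock())
servo_line(p+.2*up,rate=.2)
move_ptp(*sc_end(-75,.2)); print(current_clock(),current_position(),current_finger_gap())
c=capture("scene");cv2.imwrite("pics/s4.png",cv2.resize(c["image"][60:260,260:510],None,fx=3,fy=3))
E
```

```text
-90 [array([-0.32,  0.49,  1.82,  1.04,  1.5 , -0.79]), array([-0.32,  0.36,  1.74,  1.04,  1.6 , -0.6 ])]
-75 [array([-0.26,  0.58,  1.63,  0.91,  1.68, -0.79]), array([-0.26,  0.46,  1.56,  0.94,  1.79, -0.64])]
-60 [array([-0.18,  0.66,  1.45,  0.8 ,  1.86, -0.82]), array([-0.18,  0.56,  1.38,  0.85,  1.98, -0.68])]
0.051751890575405635 [-0.38543137  0.7547856  -2.16605047] 18.8833
21.7917 [0.52272983 0.24419142 0.3639254 ] 0.05219040978483051
```

View pics/s4.png

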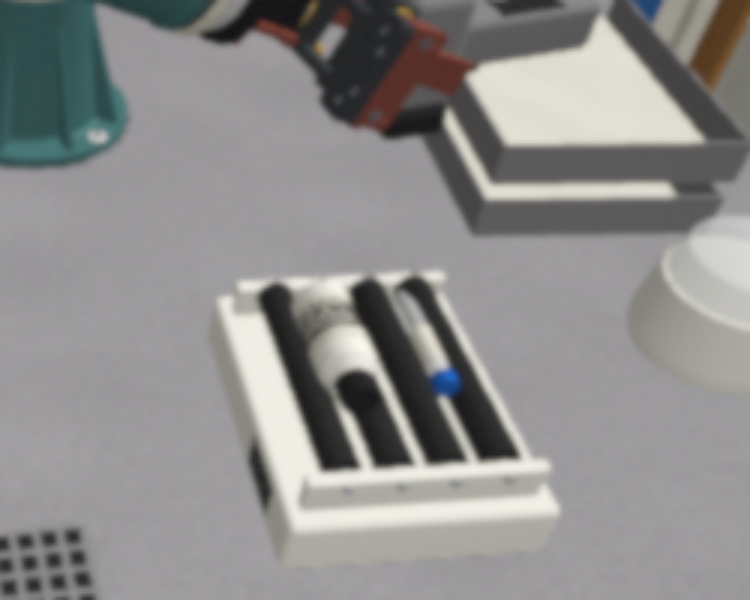

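The view shows the scanner held with its black nose facing down at (420,120), and the bottle still in its groove. I'll lower it and check the held pose against the clouds.

Run:
```python
from h import *
p,q=sc_end(-75,.106); servo_line(p,q,rate=.12)
z=Ro.from_quat(current_orientation()).as_matrix()[:,2]
Z=np.array([np.cos(dg(-75)),np.sin(dg(-75)),0]);X=-up;Y=np.cross(Z,X)
tcp=np.array(current_position());print("tcp err",tcp-p,current_clock(),current_finger_gap())
O=tcp-.019*z-.002*X-.130*Z
for n in ("scene","top"):
    c=capture(n);P=cloud(c)
    for r in silhouettes(n,"scanner"):
        k=P[r["region"]];k=k[~np.isnan(k[:,0])]-O; L=np.c_[k@X,k@Y,k@Z]
        L=L[(abs(L)<[.09,.06,.2]).all(1)]
        if len(L)<30: continue
        print(n,round(r["conf"],2),len(L),np.round(np.percentile(L,[1,50,99],axis=0),3).tolist())
        hi=L[L[:,2]>.112];lo=L[(L[:,2]<.1)]
        if len(hi)>5: print(" head",len(hi),np.round(np.percentile(hi,[2,98],axis=0),3).tolist())
        if len(lo)>5:
            u=lo[lo[:,0]<np.percentile(lo[:,0],30)]; print(" grip",np.round(np.percentile(lo,[2,98],axis=0),3).tolist())
            # back face tilt
            top=L[(L[:,2]<.1)&(L[:,2]>.01)&(abs(L[:,1])<.01)]
            if len(top)>10: print(" slope x/z deg",np.rad2deg(np.polyfit(top[:,2],top[:,0],1)[0]),np.mean(top[:,0]))
    cv2.imwrite(f"pics/s5{n}.png",c["image"])
a=cv2.imread("pics/s5scene.png")[60:240,300:480];b=cv2.imread("pics/s5top.png")[110:290,60:240]
cv2.imwrite("pics/s5.png",np.hstack([cv2.resize(v,None,fx=2.2,fy=2.2) for v in (a,b)]))
```

```text
tcp err [3.18363096e-04 2.15662419e-05 5.72360389e-04] 22.775 0.051584896634296086
scene 0.91 1422 [[-0.049, -0.019, 0.007], [-0.02, 0.015, 0.1], [0.044, 0.033, 0.159]]
 head 686 [[-0.049, -0.019, 0.115], [0.045, 0.033, 0.159]]
 grip [[-0.023, -0.009, 0.007], [0.011, 0.017, 0.097]]
 slope x/z deg 1.2005269541433266 -0.021077109353250852
top 0.86 1818 [[-0.048, -0.025, 0.009], [-0.02, -0.002, 0.121], [0.025, 0.024, 0.163]]
 head 992 [[-0.048, -0.024, 0.116], [0.024, 0.023, 0.163]]
 grip [[-0.021, -0.015, 0.009], [-0.005, 0.013, 0.098]]
 slope x/z deg -0.19111540277706937 -0.01910028816722117
```

View pics/s5.png

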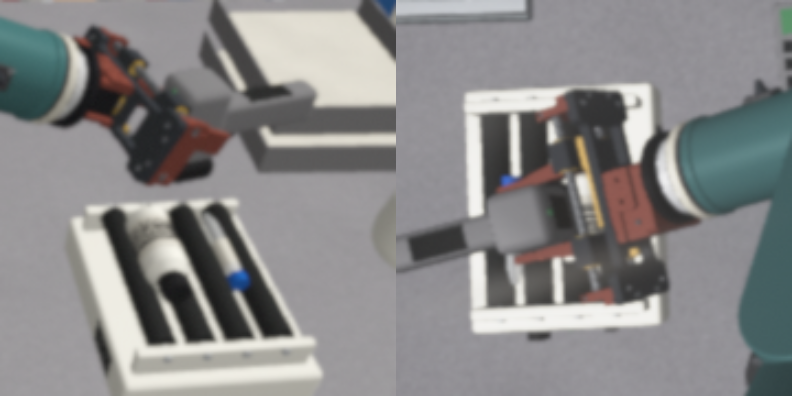

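The left half shows the scanner held level with its nose at (190,172), directly above the bottle label at (150,240). The right half shows the tube's blue cap at (510,183), still in its groove. The held pose matches the model to within about 2 mm and 1°, so I'm handing in.

```bash
python3 -c "
from h import *
sleep(.5); print(np.abs(current_qvel()).max(),current_finger_gap(),current_clock()); print(close_job())"
```

```text
0.0020887594411780445 0.05174835533071899 23.475
the job is handed in; nothing more can be done
None
```

The bottle lies level in the free groove at y = -42 mm, and I handed the job in at 23.5 s with the scanner held still, window down, about 10.6 cm above the label point on the bottle's axis (about 8 cm above its surface); the verdict itself was not reported back.

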